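Make up two camera kits for the finds photography studio

ROBOT

A 6-joint arm with a two-finger parallel gripper is mounted at the origin on the work surface. World frame = base frame: x ahead of the robot, y to its left, z up, the work surface at z = 0. Lengths are in m, angles in degrees, forces in N, time in s.
With the tool pointing down it reaches from about 0.25 to 0.725 m from the base axis. Payload 9.7 kg.
Tool frame: the origin (TCP) lies on the centre line of the jaws, within the pads' length; the fingertips stand 19 mm ahead of it and the grasp point (between the pads) is the TCP (bot.tcp_to_tips is the z of the fingertips in the tool frame, in m); z points along the fingers, y is the line along which they close (so a half turn about z gives the same grasp; the last joint's range is limited). The gripper opens to 85 mm and grips with 20 to 120 N. Pads are 22 mm wide; open, the fingers measure 114 mm over their backs; the gripper's body (76 mm by 85 mm) begins 54 mm behind the grasp point. The pads swing forward as they close: fully open they stand 13 mm farther back than shut.
Start: joints at [75.401, 4.979, 10.078, 95.1, 0, 90], TCP at [0.139, 0.532, 0.25] pointing down, gripper open.
Joint ranges: [-179.16, 179.16], [-48.56, 103.87], [-65.8, 70.77], [-126.05, 130.52], [-82.76, 87.17], [-180, 180]. Speed limits (degrees/s): [127.2, 127.2, 147.25, 180, 180, 180].

INTERFACE

Orientations are given as [roll, pitch, yaw] about the fixed x, y, z axes, in that order (R = Rz(yaw) Ry(pitch) Rx(roll)).
In Python, from workcell import bot gives the robot as it stands. The module is installed in compiled form; this text tells all that it offers.
- The arm moves only by the tool play_rows, never from a script. Its argument "increments" is a list of rows, each an object with "slide": the shift along the tool's x, y, z in mm, a list of three; "angular": the turn, a rotation vector about the tool's x, y, z in degrees, a list of three; "claw": the opening, from -1 (shut) to 1 (fully open). In form: [{"slide": [x, y, z], "angular": [rx, ry, rz], "claw": claw}, ...]. A call has 1 to 8 rows; each row shifts and turns the commanded pose from where the row before left it, along the tool's axes as they then stand; what a row does not reach is not made up. A row lasts 1/10 s, in which the tool goes at most 50 mm and 8.59 degrees, less where a joint would pass 70% of its speed; a pose out of reach is approached as far as the arm can. A call is refused whole if a number of a shift passes 50 or a number of a turn 8.59, either way. A call with a gripper value outside its range is refused whole. The fingers move at their own pace and stop on an object; "squeeze" is the grip in N (left out, the last holds). Time passes only in rows, so rows that do not move let the fingers close. It gives the time, the measured TCP pose, the force, the opening and the grip force at its end, in the units of the state.
- bot.get_obs(): the state, without advancing time (a new reading comes with each control period).
- bot.camera(name): name is "side" or "top" or "wrist"; returns the picture (384x512x3 uint8, red, green, blue); there is no depth.
- bot.camera_info(name): a dict with "fovy" (degrees; the focal length in pixels is half the picture's height over the tangent of half this angle, whatever the lens; pixels are square), "cx", "cy" (the principal point, pixels), "R" (3x3) and "t" (3): a world point X has camera coordinates R X + t. Camera axes: x right, y down, z forward; pixel columns grow to the right and rows downward; lengths in m; the calibration is good to about 2 mm. The wrist camera is an equidistant fisheye: a pixel r from the principal point sees the ray r / f radians off the axis. A picture is of the moment at which its call begins: read the wrist's pose just before it. camera_info takes no time and is no camera call; for the wrist camera it gives the pose at the moment of the call.
- bot.job_done(): hands the job in; it is judged then, once.
The state is a dict: "time": time; "q": joint angles; "qd": joint speeds; "joint_efforts": joint torques, N m; "ee_pos": TCP position; "tcp_rot": TCP orientation; "wrist_force": force on the tool from outside, world axes, zero at the start; "torque": the same for the moment, N m; "opening": finger opening in m; "grasp_force": force on a finger pad.
Only numpy, scipy, OpenCV 4.12 (cv2) and the standard library are available. Lean on these libraries where they do the work, as an engineer would, in place of code of your own. Each camera call takes 0.05 s, during which the arm holds its last target. There are 200 camera calls.

TASK

Make up the two camera kits: in the blue tray put the tall black lens, the green-labelled battery and the black-and-white scale bar; in the grey tray put the short silver lens and the orange-labelled battery. Seat each thing down in the pocket of that tray made for its kind, the same way up as it is now, and keep the lenses upright throughout. Leave the terracotta bowl and the red blower where they are, and let go of everything at the end.

Things in the scene. Friction and masses are not known exactly. Their poses are not given: they have to be found in the camera images.
- blue_tray: fixed shallow blue kit tray, 174 x 190 mm (x, y), blue rim 10 mm high, black foam 9 mm high with three blue-floored pockets, floors 5 mm above the table. Origin: centre of its underside; z up. In its frame, mm: square LENS pocket 82 x 82 at (+32, -42); BATTERY pocket 60 (x) by 78 (y) at (+32, +43); SCALE-BAR slot 44 (x) by 120 (y) at (-48, 0), on the robot's side at yaw 0.
- grey_tray: fixed shallow grey kit tray, 174 x 190 mm (x, y), grey rim 10 mm high, black foam 9 mm high with three grey-floored pockets, floors 5 mm above the table. Origin: centre of its underside; z up. In its frame, mm: square LENS pocket 82 x 82 at (+32, -42); BATTERY pocket 60 (x) by 78 (y) at (+32, +43); SCALE-BAR slot 44 (x) by 120 (y) at (-48, 0), on the robot's side at yaw 0. Its scale-bar slot stays empty.
- tall_lens_mid (a point): the tall black camera lens with red rings, standing upright on the table: a cylinder 60 mm in diameter and 72 mm high, 0.34 kg nominal. The point is its centre, 36 mm above its foot; z is its axis, up.
- short_lens_mid (a point): the short silver camera lens with dark rings, standing upright on the table: a cylinder 60 mm in diameter and 44 mm high, 0.2 kg nominal. The point is its centre, 22 mm above its foot; z is its axis, up.
- green_battery_mid (a point): a black camera battery with a green label on top, lying flat: 38 (its x) by 56 (its y) by 22 mm high, 80 g nominal. The point is its centre, 11 mm above its underside; z up. Either way round and either end will do.
- orange_battery_mid (a point): a black camera battery with an orange label on top, lying flat: 38 (its x) by 56 (its y) by 22 mm high, 80 g nominal. The point is its centre, 11 mm above its underside; z up. Either way round and either end will do.
- scale_bar_mid (a point): a square photographic scale bar banded black and white, lying flat: 22 (its x) by 100 (its y) by 22 mm high, 60 g nominal. The point is its centre, 11 mm above its underside; z up. Either way round and either end will do.
- pot: a small loose terracotta bowl, an ancient find, 64 mm across and 50 mm high; origin at the centre of its underside. Leave it alone.
- blower: a loose red rubber dust blower with a thin nozzle pointing up, 54 mm across and 85 mm high; origin at the centre of its underside. Leave it alone.
Things that resemble listed ones, but are neither listed nor needed, are in the scene too. What is shaped like the part that bears short_lens_mid but yellow is not meant.

How it is judged (in metres and radians):
At the end, for the whole second after the job is handed in: Tall lens, green battery and scale bar in the blue tray's pockets for their kinds, short lens and orange battery in the grey tray's: each centre within 12.5 mm of its pocket's centre along both tray axes, resting on the pocket floor (within 2 mm), upright within 0.1 rad, released (x of tall_lens_mid in the frame of blue_tray between 0.0195 and 0.0445 m and y of tall_lens_mid in the frame of blue_tray between -0.0545 and -0.0295 m and z of tall_lens_mid in the frame of blue_tray between 0.038 and 0.043 m and angle between each of tall_lens_mid, green_battery_mid, scale_bar_mid, short_lens_mid, orange_battery_mid's own z axis and vertical below 0.1 rad and x of green_battery_mid in the frame of blue_tray between 0.0195 and 0.0445 m and y of green_battery_mid in the frame of blue_tray between 0.0305 and 0.0555 m and z of green_battery_mid in the frame of blue_tray between 0.013 and 0.018 m and x of scale_bar_mid in the frame of blue_tray between -0.0605 and -0.0355 m and y of scale_bar_mid in the frame of blue_tray between -0.0125 and 0.0125 m and z of scale_bar_mid in the frame of blue_tray between 0.013 and 0.018 m and x of short_lens_mid in the frame of grey_tray between 0.0195 and 0.0445 m and y of short_lens_mid in the frame of grey_tray between -0.0545 and -0.0295 m and z of short_lens_mid in the frame of grey_tray between 0.024 and 0.029 m and x of orange_battery_mid in the frame of grey_tray between 0.0195 and 0.0445 m and y of orange_battery_mid in the frame of grey_tray between 0.0305 and 0.0555 m and z of orange_battery_mid in the frame of grey_tray between 0.013 and 0.018 m); the robot touches nothing.
It fails at once if a lens is tipped over (beyond about 35 degrees) (angle between any of tall_lens_mid, short_lens_mid's own z axis and vertical above 0.6 rad).
It fails at once if the terracotta bowl or the blower is pushed aside by more than 15 mm (distance of any of pot, blower from where it was at the start of the episode above 0.015 m).
It also fails if it takes over 120 s, if anything falls off the work surface, if the arm or the gripper's body presses on something with over 40 N, if the wrist force passes 120 N, or if a joint passes its speed limit or range.

## Working session

There is one attempt and no reset: what is moved stays moved. The work goes in short steps, Python scripts to look and compute and a tool call to move; the robot and the scene stay as the last step left them, time stands still between calls to the robot, and variables do not carry over. Pictures are saved under pics/ and viewed, at most 14 in all, crops included, and the job is handed in when it is done.

Besides the shell and the picture viewer there is one more tool, called after ">>>" as name([rows], argument=value, ...), one row to a line, values as JSON. play_rows: Moves the arm, as the interface text tells. Its arguments: {"type":"object","properties":{"increments":{"type":"array"},"squeeze":{"type":"number"}},"required":["increments"]}

```bash
mkdir -p pics; cat > h.py <<'E'
import numpy as np, cv2
from workcell import bot
def ray(ci,u,v):
    f=192/np.tan(np.radians(ci['fovy'])/2)
    return f
def cast(ci,u,v,z,fish=False):
    f=192/np.tan(np.radians(ci['fovy'])/2)
    x,y=(u-ci['cx']),(v-ci['cy'])
    if fish:
        r=np.hypot(x,y)+1e-9; th=r/f; d=np.array([np.sin(th)*x/r,np.sin(th)*y/r,np.cos(th)])
    else: d=np.array([x/f,y/f,1])
    R=np.array(ci['R']);t=np.array(ci['t']); c=-R.T@t; w=R.T@d
    return c+w*(z-c[2])/w[2]
def proj(ci,X):
    f=192/np.tan(np.radians(ci['fovy'])/2)
    p=np.array(ci['R'])@np.array(X)+np.array(ci['t']); return ci['cx']+f*p[0]/p[2],ci['cy']+f*p[1]/p[2]
E
python3 - <<'E'
from h import *
ims={}
for n in ['top','side']:
    im=bot.camera(n)[:,:,::-1]; cv2.imwrite(f'pics/{n}0.png',im); ims[n]=im
    ci=bot.camera_info(n); print(n,ci['fovy'],ci['cx'],ci['cy'],np.round(-np.array(ci['R']).T@ci['t'],3),np.round(ci['R'],2).tolist())
cv2.imwrite('pics/top0b.png',cv2.resize(ims['top'],(800,600)))
cv2.imwrite('pics/side0b.png',cv2.resize(ims['side'],(800,600)))
print(bot.get_obs())
E
```

```text
top 53.44093136201178 245.46998393093548 189.57246782843103 [0.482 0.098 1.059] [[-0.02, -1.0, 0.02], [-1.0, 0.02, -0.09], [0.08, -0.02, -1.0]]
side 56.46896608700593 260.18591448583294 189.3459515644353 [0.475 0.858 0.555] [[-0.99, -0.12, 0.02], [-0.08, 0.53, -0.85], [0.1, -0.84, -0.53]]
{'time': 0.1, 'q': array([ 7.54006600e+01,  5.00808499e+00,  1.00396146e+01,  9.50974731e+01,
       -3.01799552e-04,  8.99988743e+01]), 'qd': array([ 0.10145042, -0.10900493,  0.06193167,  0.0455826 ,  0.0816487 ,
        0.03439913]), 'joint_efforts': array([-3.30442344e-04, -5.21562338e+01,  4.65653980e+01,  1.62105449e-02,
        1.48574929e-05, -1.98579806e-05]), 'ee_pos': array([0.13859196, 0.53208228, 0.24965819]), 'tcp_rot': array([-1.79934057e+02,  3.00503734e-04,  1.65401786e+02]), 'wrist_force': array([-0.21894736, -0.88071166, -0.90024557]), 'torque': array([0.03119116, 0.03758966, 0.015152  ]), 'grasp_force': 0.0, 'opening': 0.08539828048399065}
```

View pics/top0b.png

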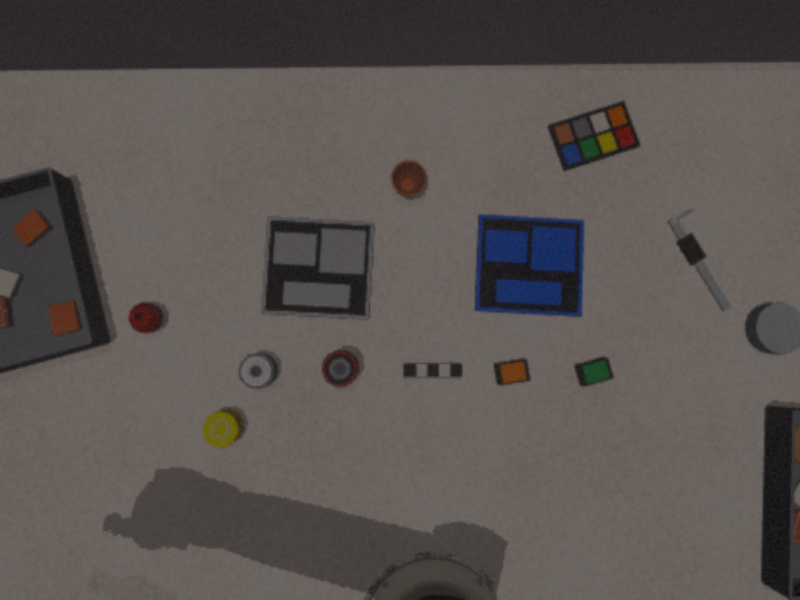

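View pics/side0b.png

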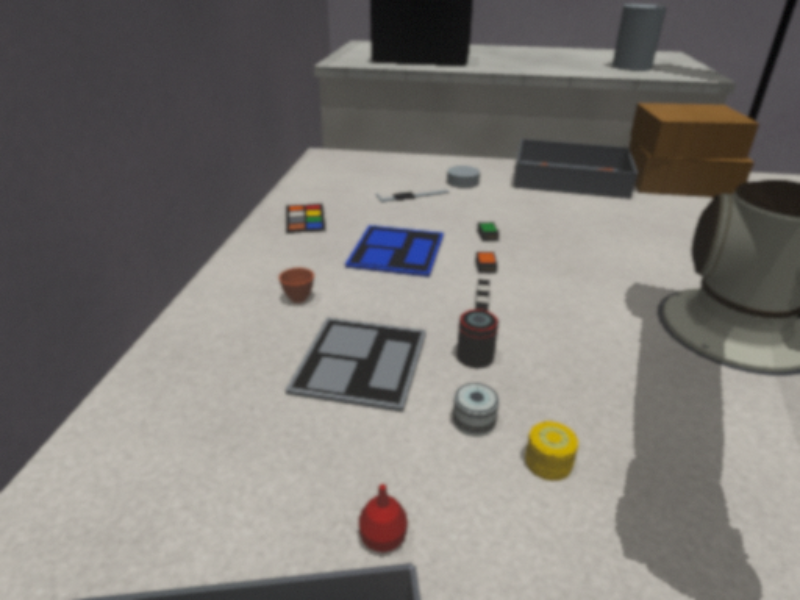

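Top view (800×600 px): silver lens (257,371), tall black lens (340,368), scale bar (433,370), orange battery (512,372), green battery (595,371), grey tray (319,268), blue tray (530,265), bowl (409,179) and blower (146,317). There are two short lenses: silver at (257,371) and yellow at (221,429). Silver with dark rings fits the description, and the yellow one is the excluded lookalike. The colour chart and the brown patches are not batteries.

```bash
cat > m.py <<'E'
from h import *
im=cv2.imread('pics/top0.png'); ci=bot.camera_info('top')
b=cv2.GaussianBlur(im,(3,3),0); hsv=cv2.cvtColor(b,cv2.COLOR_BGR2HSV)
s=1/1.5625
def big(mask,win):
    x0,y0,x1,y1=[int(k*s) for k in win]; m=np.zeros_like(mask); m[y0:y1,x0:x1]=mask[y0:y1,x0:x1]
    cs,_=cv2.findContours(m,cv2.RETR_EXTERNAL,cv2.CHAIN_APPROX_NONE)
    return max(cs,key=cv2.contourArea)
R=lambda lo,hi: cv2.inRange(hsv,lo,hi)
V=hsv[:,:,2]; S=hsv[:,:,1]
print('V table',V[240*1,250],'hsv silver',hsv[237,164],'grey rim',hsv[172,171],'blue rim',hsv[171,305])
def rect(name,mask,win,z):
    c=big(mask,win)
    P=np.array([cast(ci,u,v,z)[:2] for u,v in c[:,0,:].astype(float)])
    (cx,cy),(w,h),a=cv2.minAreaRect((P*1000).astype(np.float32))
    print(name,'c %.1f %.1f size %.1f %.1f ang %.1f'%(cx,cy,w,h,a), 'px',cv2.minAreaRect(c)[0])
rect('green',R((45,80,30),(85,255,255)),(560,340,630,400),.022)
rect('orange',R((5,120,40),(20,255,255)),(480,340,545,400),.022)
rect('bluetray',R((100,120,30),(130,255,255)),(460,200,600,330),.010)
rect('bluetray-foam', (V<45).astype(np.uint8)*255,(470,205,592,325),.009)
rect('grey-foam', (V<45).astype(np.uint8)*255,(255,205,385,325),.009)
rect('tall',(V<75).astype(np.uint8)*255,(300,330,380,400),.072)
rect('greenblk',(V<55).astype(np.uint8)*255|R((45,80,30),(85,255,255)),(560,340,630,400),.022)
rect('orangeblk',(V<55).astype(np.uint8)*255|R((5,120,40),(20,255,255)),(480,340,545,400),.022)
c=cv2.morphologyEx((V<60).astype(np.uint8)*255,cv2.MORPH_CLOSE,np.ones((11,11)))
rect('bar',c,(390,350,475,390),.022)
crop=cv2.resize(im[200:300,120:400],None,fx=2.85,fy=2.85,interpolation=cv2.INTER_CUBIC)
cv2.imwrite('pics/crop1.png',cv2.convertScaleAbs(crop,alpha=1.6))
E
python3 m.py
```

```text
V table 107 hsv silver [105  10  51] grey rim [10 15 52] blue rim [116 104  86]
green c 432.2 -293.7 size 32.8 43.7 ang 14.3 px (381.0660400390625, 237.48110961914062)
orange c 435.2 -148.6 size 33.9 45.5 ang 6.6 px (328.0899658203125, 237.62998962402344)
bluetray c 623.1 -189.2 size 187.2 170.5 ang 85.8 px (338.8162841796875, 169.49034118652344)
bluetray-foam c 623.6 -190.1 size 171.1 155.3 ang 85.6 px (338.9815673828125, 169.33230590820312)
grey-foam c 626.7 188.8 size 172.3 156.2 ang 85.8 px (202.8231964111328, 170.85910034179688)
tall c 453.5 145.6 size 59.0 56.2 ang 88.7 px (218.5, 234.0)
greenblk c 433.1 -289.6 size 37.2 58.3 ang 14.3 px (379.5566101074219, 237.1981201171875)
orangeblk c 434.9 -146.1 size 33.9 55.9 ang 6.6 px (327.1799621582031, 237.75999450683594)
bar c 441.6 -8.6 size 95.0 18.8 ang 88.6 px (276.5, 236.5)
```

View pics/crop1.png

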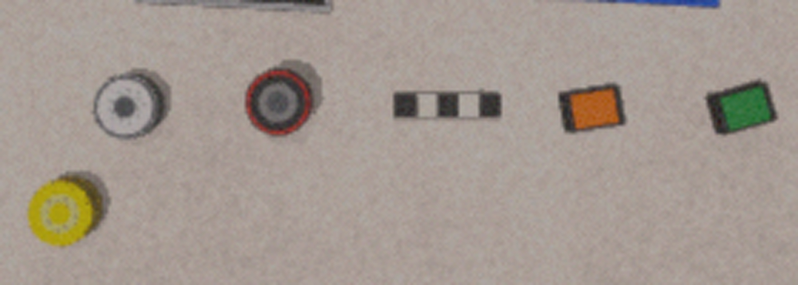

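Enlarged crop: the silver lens is at crop (126,105), i.e. top px (164,237). The tall black lens with the red ring is at (278,102), i.e. px (217.5,236). The yellow lens is at (62,212), and the scale bar, orange and green batteries are clearly labelled. The identities hold. Next I compute the targets.

```bash
cat >> h.py <<'E'
def Rz(a): a=np.radians(a); return np.array([[np.cos(a),-np.sin(a)],[np.sin(a),np.cos(a)]])
trays={'blue':(np.array([623.3,-189.7]),-4.3),'grey':(np.array([626.7,188.8]),-4.2)}
pock={'lens':(32,-42),'bat':(32,43),'bar':(-48,0)}
def pocket(t,k): c,a=trays[t]; return c+Rz(a)@np.array(pock[k])
def go(x,y,z,th):
    "mm/deg; jaw-line direction th: prints turn first, then slides in turned tool frame"
    o=bot.get_obs(); p=np.array(o['ee_pos'])*1000; yaw=o['tcp_rot'][2]
    dth=(90+th)-yaw; d=np.array([x,y])-p[:2]; t=np.radians(th)
    print('to',np.round([x,y,z,th],1),'rz %.1f'%(-dth),'slide x %.1f y %.1f z %.1f'%(-np.sin(t)*d[0]+np.cos(t)*d[1],np.cos(t)*d[0]+np.sin(t)*d[1],p[2]-z),'open %.3f'%o['opening'])
E
python3 - <<'E'
from h import *
ci=bot.camera_info('top')
print('silver',cast(ci,164.2,236.8,.044),'tall',cast(ci,217.5,235.8,.072))
for t,k in [('blue','lens'),('blue','bat'),('blue','bar'),('grey','lens'),('grey','bat')]: print(t,k,pocket(t,k).round(1))
go(441.6,-8.6,150,-1.4)
E
```

```text
silver [0.4486069  0.28985677 0.044     ] tall [0.44887906 0.14831037 0.072     ]
blue lens [ 652.1 -234. ]
blue bat [ 658.4 -149.2]
blue bar [ 575.4 -186.1]
grey lens [655.5 144.6]
grey bat [661.8 229.3]
to [441.6  -8.6 150.   -1.4] rz 76.8 slide x -533.1 y 316.1 z 99.7 open 0.085
```

>>> play_rows([
  {"slide":[0,0,0],"angular":[0,0,8.5],"claw":1},
  {"slide":[0,0,0],"angular":[0,0,8.5],"claw":1},
  {"slide":[0,0,0],"angular":[0,0,8.5],"claw":1},
  {"slide":[0,0,0],"angular":[0,0,8.5],"claw":1},
  {"slide":[0,0,0],"angular":[0,0,8.5],"claw":1},
  {"slide":[0,0,0],"angular":[0,0,8.5],"claw":1},
  {"slide":[0,0,0],"angular":[0,0,8.5],"claw":1},
  {"slide":[0,0,0],"angular":[0,0,8.5],"claw":1},
])

```text
time: 0.9
ee_pos: [0.1386, 0.5321, 0.2499]
tcp_rot: [-180.0, 0.0, 97.1]
wrist_force: [-0.2, -0.7, 0.0]
opening: 0.0855
grasp_force: 0.0
```

>>> play_rows([
  {"slide":[0,0,0],"angular":[0,0,8.5],"claw":1},
  {"slide":[-38,22,0],"angular":[0,0,0],"claw":1},
  {"slide":[-38,22,0],"angular":[0,0,0],"claw":1},
  {"slide":[-38,22,0],"angular":[0,0,0],"claw":1},
  {"slide":[-38,22,0],"angular":[0,0,0],"claw":1},
  {"slide":[-38,22,0],"angular":[0,0,0],"claw":1},
  {"slide":[-38,22,0],"angular":[0,0,0],"claw":1},
  {"slide":[-38,22,0],"angular":[0,0,0],"claw":1},
])

```text
time: 1.7
ee_pos: [0.2878, 0.2617, 0.2501]
tcp_rot: [180.0, 0.0, 88.9]
wrist_force: [1.3, -0.4, -0.1]
opening: 0.0855
grasp_force: 0.0
```

>>> play_rows([
  {"slide":[-38,22,0],"angular":[0,0,0],"claw":1},
  {"slide":[-38,22,0],"angular":[0,0,0],"claw":1},
  {"slide":[-38,22,0],"angular":[0,0,0],"claw":1},
  {"slide":[-38,22,0],"angular":[0,0,0],"claw":1},
  {"slide":[-38,22,0],"angular":[0,0,0],"claw":1},
  {"slide":[-38,22,0],"angular":[0,0,0],"claw":1},
  {"slide":[-38,22,0],"angular":[0,0,0],"claw":1},
  {"slide":[0,0,0],"angular":[0,0,0],"claw":0.2},
])

```text
time: 2.5
ee_pos: [0.4377, -0.0093, 0.2493]
tcp_rot: [-179.9, 0.1, 88.6]
wrist_force: [-0.4, 1.6, -0.8]
opening: 0.0733
grasp_force: 0.0
```

```bash
python3 - <<'E'
from h import *
go(441.6,-8.6,130,-1.4)
ci=bot.camera_info('wrist'); im=bot.camera('wrist')[:,:,::-1]; cv2.imwrite('pics/w1.png',cv2.convertScaleAbs(im,alpha=1.6)); print(ci['fovy'],ci['cx'],ci['cy'],np.round(-np.array(ci['R']).T@ci['t'],3))
E
```

```text
to [441.6  -8.6 130.   -1.4] rz 0.0 slide x 0.8 y 3.9 z 119.3 open 0.073
65.70646984690485 253.23535521326457 192.46197084408274 [0.44  0.073 0.373]
```

View pics/w1.png

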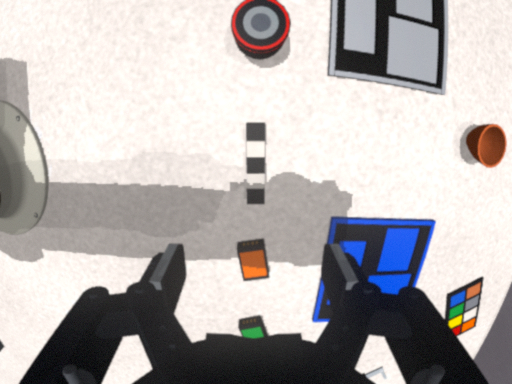

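The wrist view shows the bar at (256,163), the tall lens at (261,23), the orange battery at (253,260) and the blue tray's corners. I'll cross-check these by casting rays.

```bash
python3 - <<'E'
from h import *
ci=bot.camera_info('wrist')
for n,u,v,z in [('bar',256,163,.022),('bar N',256,123,.022),('bar S',255.5,203,.022),('tall',261,21,.072),('orange',253,261,.022),('blueTL',331,218,.01),('blueTR',434,220,.01),('greyBR',444,93,.01),('greyBL',330,75,.01)]:
    print(n,(cast(ci,u,v,z,True)*1000).round(1))
c,a=trays['blue']; print('blue expect',(c+Rz(a)@[-87,95]).round(1),(c+Rz(a)@[87,95]).round(1))
c,a=trays['grey']; print('grey expect',(c+Rz(a)@[87,-95]).round(1),(c+Rz(a)@[-87,-95]).round(1))
E
```

```text
bar [440.2  -5.9  22. ]
bar N [441.3  42.6  22. ]
bar S [438.5 -57.6  22. ]
tall [448.4 152.1  72. ]
orange [ 433.3 -143.    22. ]
blueTL [540.9 -86.7  10. ]
blueTR [712.  -98.6  10. ]
greyBR [703.2  91.3  10. ]
greyBL [533.1 101.3  10. ]
blue expect [543.7 -88.4] [ 717.2 -101.5]
grey expect [706.5  87.7] [533.  100.4]
```

>>> play_rows([
  {"slide":[1,3,40],"angular":[0,0,0],"claw":0.2},
  {"slide":[0,0,40],"angular":[0,0,0],"claw":0.2},
  {"slide":[0,0,40],"angular":[0,0,0],"claw":0.2},
  {"slide":[0,0,40],"angular":[0,0,0],"claw":0.2},
  {"slide":[0,0,34],"angular":[0,0,0],"claw":0.2},
  {"slide":[0,0,20],"angular":[0,0,0],"claw":0.2},
  {"slide":[0,0,10],"angular":[0,0,0],"claw":0.2},
  {"slide":[0,0,0],"angular":[0,0,0],"claw":-0.3},
])

```text
time: 3.35
ee_pos: [0.4385, -0.0039, 0.0255]
tcp_rot: [-179.9, -0.0, 89.0]
wrist_force: [0.6, 0.5, -0.1]
opening: 0.038
grasp_force: 0.0
```

>>> play_rows([
  {"slide":[0,0,0],"angular":[0,0,0],"claw":-1},
  {"slide":[0,0,0],"angular":[0,0,0],"claw":-1},
  {"slide":[0,0,0],"angular":[0,0,0],"claw":-1},
  {"slide":[0,0,0],"angular":[0,0,0],"claw":-1},
  {"slide":[0,0,0],"angular":[0,0,0],"claw":-1},
], squeeze=40)

```text
time: 3.85
ee_pos: [0.4402, -0.0045, 0.0276]
tcp_rot: [179.9, -0.0, 88.9]
wrist_force: [-0.3, 2.1, 6.3]
opening: 0.021
grasp_force: 40.9
```

```bash
python3 - <<'E'
from h import *
print(bot.tcp_to_tips); x,y=pocket('blue','bar'); go(x,y,130,-4.3)
E
```

```text
0.019
to [ 575.4 -186.1  130.    -4.3] rz 3.2 slide x -171.0 y 148.4 z -102.4 open 0.021
```

The tips seem to touch the table: the TCP rose 2 mm at 6 N. I'll regrip 7 mm higher so the tips clear the foam later, then lift and check.

>>> play_rows([
  {"slide":[0,0,0],"angular":[0,0,0],"claw":-0.2},
  {"slide":[0,0,0],"angular":[0,0,0],"claw":-0.2},
  {"slide":[0,0,-10],"angular":[0,0,0],"claw":-0.2},
  {"slide":[0,0,0],"angular":[0,0,0],"claw":-0.2},
  {"slide":[0,0,0],"angular":[0,0,0],"claw":-1},
  {"slide":[0,0,0],"angular":[0,0,0],"claw":-1},
  {"slide":[0,0,0],"angular":[0,0,0],"claw":-1},
  {"slide":[0,0,0],"angular":[0,0,0],"claw":-1},
])

```text
time: 4.65
ee_pos: [0.4398, -0.0047, 0.037]
tcp_rot: [179.9, 0.0, 88.9]
wrist_force: [-1.3, -0.6, 7.1]
opening: 0.0204
grasp_force: 39.0
```

>>> play_rows([
  {"slide":[0,0,-20],"angular":[0,0,0],"claw":-1},
  {"slide":[0,0,-40],"angular":[0,0,0],"claw":-1},
  {"slide":[0,0,-40],"angular":[0,0,3.2],"claw":-1},
  {"slide":[0,0,0],"angular":[0,0,0],"claw":-1},
])

```text
time: 5.05
ee_pos: [0.4415, -0.0047, 0.1413]
tcp_rot: [179.6, -0.0, 85.6]
wrist_force: [0.9, -0.2, -0.2]
opening: 0.0201
grasp_force: 39.5
```

```bash
python3 - <<'E'
from h import *
x,y=pocket('blue','bar'); go(x,y,130,-4.3)
E
```

```text
to [ 575.4 -186.1  130.    -4.3] rz -0.1 slide x -170.9 y 147.2 z 11.3 open 0.020
```

>>> play_rows([
  {"slide":[-34,29,0],"angular":[0,0,0],"claw":-1},
  {"slide":[-34,29,0],"angular":[0,0,0],"claw":-1},
  {"slide":[-34,29,0],"angular":[0,0,0],"claw":-1},
  {"slide":[-34,29,0],"angular":[0,0,0],"claw":-1},
  {"slide":[-35,31,0],"angular":[0,0,0],"claw":-1},
  {"slide":[0,0,30],"angular":[0,0,0],"claw":-1},
  {"slide":[0,0,20],"angular":[0,0,0],"claw":-1},
  {"slide":[0,0,0],"angular":[0,0,0],"claw":-1},
])

```text
time: 5.85
ee_pos: [0.5713, -0.1859, 0.0819]
tcp_rot: [-179.6, -0.1, 85.7]
wrist_force: [0.1, 0.2, -0.4]
opening: 0.02
grasp_force: 39.6
```

```bash
python3 - <<'E'
from h import *
x,y=pocket('blue','bar'); go(x,y,42,-4.3)
ci=bot.camera_info('wrist'); im=bot.camera('wrist')[:,:,::-1]; cv2.imwrite('pics/w2.png',cv2.convertScaleAbs(im,alpha=1.6))
E
```

```text
to [ 575.4 -186.1   42.    -4.3] rz -0.0 slide x 0.1 y 4.2 z 39.9 open 0.020
```

View pics/w2.png

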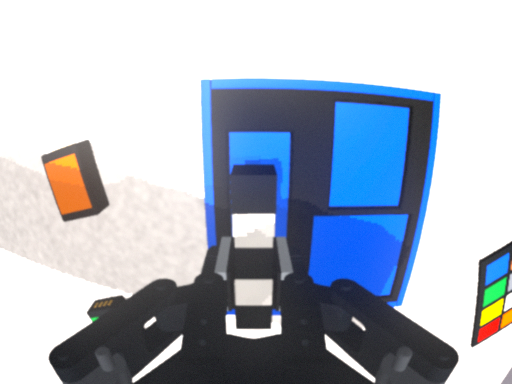

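The bar is held over the slot, whose far edge runs from (229,133) to (291,132). The tray corners are at (203,82), (439,95) and (404,305). I'll refine the blue tray pose from these.

```bash
python3 - <<'E'
from h import *
ci=bot.camera_info('wrist')
for n,u,v,z,l in [('TL',203,82,.01,(-87,95)),('TR',439,95,.01,(87,95)),('slotTL',229,133,.009,(-70,60)),('slotTR',291,132,.009,(-26,60)),('batTL',334,101,.009,(2,82)),('batTR',411,106,.009,(62,82)),('batBR',404,207,.009,(62,4))]:
    p=cast(ci,u,v,z,True)*1000; c,a=trays['blue']; print(n,p.round(1),'diff from expect',(p[:2]-(c+Rz(a)@l)).round(1))
E
```

```text
TL [546.1 -91.5  10. ] diff from expect [ 2.4 -3. ]
TR [ 717.6 -104.1   10. ] diff from expect [ 0.4 -2.7]
slotTL [ 560.2 -127.5    9. ] diff from expect [ 2.2 -2.9]
slotTR [ 601.8 -129.8    9. ] diff from expect [-0.  -1.9]
batTL [ 632.5 -109.9    9. ] diff from expect [ 1.1 -1.9]
batTR [ 692.4 -113.3    9. ] diff from expect [ 1.1 -0.8]
batBR [ 690.7 -191.6    9. ] diff from expect [ 5.3 -1.3]
```

>>> play_rows([
  {"slide":[0,4,15],"angular":[0,0,0],"claw":-1},
  {"slide":[0,0,12],"angular":[0,0,0],"claw":-1},
  {"slide":[0,0,7],"angular":[0,0,0],"claw":-1},
  {"slide":[0,0,5],"angular":[0,0,0],"claw":-1},
  {"slide":[0,0,0],"angular":[0,0,0],"claw":-1},
  {"slide":[0,0,0],"angular":[0,0,0],"claw":-1},
])

```text
time: 6.5
ee_pos: [0.5772, -0.1865, 0.0476]
tcp_rot: [180.0, 0.0, 85.7]
wrist_force: [0.0, 0.5, 0.1]
opening: 0.0204
grasp_force: 39.6
```

>>> play_rows([
  {"slide":[0,0,3],"angular":[0,0,0],"claw":-1},
  {"slide":[0,0,3],"angular":[0,0,0],"claw":-1},
  {"slide":[0,0,0],"angular":[0,0,0],"claw":-1},
  {"slide":[0,0,0],"angular":[0,0,0],"claw":-1},
])

```text
time: 6.9
ee_pos: [0.5775, -0.1866, 0.042]
tcp_rot: [179.9, 0.0, 85.7]
wrist_force: [-0.9, 0.3, 5.4]
opening: 0.0201
grasp_force: 40.3
```

Contact at z = 42 mm, as predicted. I'll release and rise.

>>> play_rows([
  {"slide":[0,0,0],"angular":[0,0,0],"claw":-0.1},
  {"slide":[0,0,0],"angular":[0,0,0],"claw":-0.1},
  {"slide":[0,0,0],"angular":[0,0,0],"claw":-0.1},
  {"slide":[0,0,-20],"angular":[0,0,0],"claw":-0.1},
  {"slide":[0,0,-45],"angular":[0,0,0],"claw":0.5},
  {"slide":[0,0,-45],"angular":[0,0,0],"claw":0.5},
  {"slide":[0,0,0],"angular":[0,0,0],"claw":0.5},
])

```text
time: 7.6
ee_pos: [0.5794, -0.1872, 0.1582]
tcp_rot: [179.5, 0.1, 85.7]
wrist_force: [0.3, -0.0, 0.8]
opening: 0.0641
grasp_force: 0.0
```

```bash
python3 - <<'E'
from h import *
go(433,-290.5,120,14.3)
E
```

```text
to [ 433.  -290.5  120.    14.3] rz -18.6 slide x -64.0 y -167.3 z 38.2 open 0.064
```

>>> play_rows([
  {"slide":[0,0,0],"angular":[0,0,-6.2],"claw":0.5},
  {"slide":[0,0,0],"angular":[0,0,-6.2],"claw":0.5},
  {"slide":[0,0,0],"angular":[0,0,-6.2],"claw":0.5},
  {"slide":[-16,-42,0],"angular":[0,0,0],"claw":0.5},
  {"slide":[-16,-42,0],"angular":[0,0,0],"claw":0.5},
  {"slide":[-16,-42,0],"angular":[0,0,0],"claw":0.5},
  {"slide":[-16,-41,0],"angular":[0,0,0],"claw":0.5},
  {"slide":[0,0,0],"angular":[0,0,0],"claw":0.5},
])

```text
time: 8.4
ee_pos: [0.4278, -0.2919, 0.1513]
tcp_rot: [-179.9, 0.0, 104.1]
wrist_force: [0.1, -0.6, -0.3]
opening: 0.0644
grasp_force: 0.0
```

```bash
python3 - <<'E'
from h import *
im=bot.camera('wrist')[:,:,::-1]; ci=bot.camera_info('wrist'); cv2.imwrite('pics/w3.png',cv2.convertScaleAbs(im,alpha=1.6))
go(433,-290.5,40,14.3)
hsv=cv2.cvtColor(im,cv2.COLOR_BGR2HSV)
def lab(n,lo,hi):
    cs,_=cv2.findContours(cv2.inRange(hsv,lo,hi),0,1)
    for c in cs:
        if cv2.contourArea(c)>150:
            P=np.array([cast(ci,u,v,.022,True)[:2]*1000 for u,v in c[:,0].astype(float)],np.float32); print(n,cv2.minAreaRect(c)[0],cv2.minAreaRect(P))
lab('green',(45,90,40),(85,255,255)); lab('orange',(5,120,60),(20,255,255))
E
```

```text
to [ 433.  -290.5   40.    14.3] rz -0.2 slide x -0.4 y 3.5 z 111.3 open 0.064
green (256.0, 192.5) ((433.11627197265625, -293.9207763671875), (32.57952117919922, 42.76837921142578), 14.08687686920166)
orange (301.6269836425781, 34.399269104003906) ((436.1250305175781, -148.21177673339844), (34.0406608581543, 44.14902877807617), 7.421760559082031)
```

View pics/w3.png

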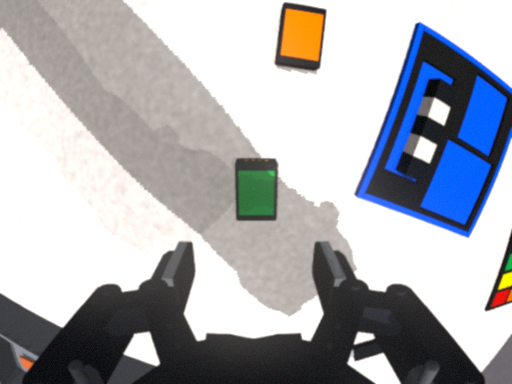

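The wrist view shows the bar seated in the blue slot (428,128), the green battery centred at (256,190) and the orange one at (301,36). Both views agree to within 2 mm. I'll grip the green battery.

>>> play_rows([
  {"slide":[0,4,30],"angular":[0,0,0],"claw":0.5},
  {"slide":[0,0,36],"angular":[0,0,0],"claw":0.5},
  {"slide":[0,0,30],"angular":[0,0,0],"claw":0.5},
  {"slide":[0,0,20],"angular":[0,0,0],"claw":0.5},
  {"slide":[0,0,0],"angular":[0,0,0],"claw":0.5},
  {"slide":[0,0,0],"angular":[0,0,0],"claw":0},
  {"slide":[0,0,0],"angular":[0,0,0],"claw":-0.6},
  {"slide":[0,0,0],"angular":[0,0,0],"claw":-0.6},
])

```text
time: 9.25
ee_pos: [0.4361, -0.2891, 0.037]
tcp_rot: [179.9, 0.1, 104.3]
wrist_force: [1.0, 2.3, 4.6]
opening: 0.036
grasp_force: 40.4
```

>>> play_rows([
  {"slide":[0,0,0],"angular":[0,0,0],"claw":-1},
  {"slide":[0,0,0],"angular":[0,0,0],"claw":-1},
  {"slide":[0,0,0],"angular":[0,0,0],"claw":-1},
])

```text
time: 9.55
ee_pos: [0.4361, -0.2892, 0.037]
tcp_rot: [179.9, 0.1, 104.3]
wrist_force: [1.3, 1.2, 5.8]
opening: 0.036
grasp_force: 40.7
```

>>> play_rows([
  {"slide":[0,0,-20],"angular":[0,0,0],"claw":-1},
  {"slide":[0,0,-30],"angular":[0,0,6],"claw":-1},
  {"slide":[0,0,-40],"angular":[0,0,6],"claw":-1},
  {"slide":[0,0,-10],"angular":[0,0,6.4],"claw":-1},
  {"slide":[0,0,0],"angular":[0,0,0],"claw":-1},
])

```text
time: 10.05
ee_pos: [0.436, -0.2895, 0.1379]
tcp_rot: [179.8, 0.1, 85.8]
wrist_force: [0.4, -0.6, -1.4]
opening: 0.036
grasp_force: 40.1
```

```bash
sed -i 's/623.3,-189.7/624.3,-191.5/' h.py; python3 - <<'E'
from h import *
x,y=pocket('blue','bat'); go(x,y,42,-4.3)
E
```

```text
to [ 659.4 -151.    42.    -4.3] rz 0.1 slide x 154.8 y 212.4 z 95.9 open 0.036
```

>>> play_rows([
  {"slide":[31,42.5,0],"angular":[0,0,0],"claw":-1},
  {"slide":[31,42.5,0],"angular":[0,0,0],"claw":-1},
  {"slide":[31,42.5,0],"angular":[0,0,0],"claw":-1},
  {"slide":[31,42.5,0],"angular":[0,0,0],"claw":-1},
  {"slide":[31,42.5,0],"angular":[0,0,0],"claw":-1},
  {"slide":[0,0,30],"angular":[0,0,0],"claw":-1},
  {"slide":[0,0,20],"angular":[0,0,0],"claw":-1},
  {"slide":[0,0,0],"angular":[0,0,0],"claw":-1},
])

```text
time: 10.85
ee_pos: [0.645, -0.1553, 0.0801]
tcp_rot: [-179.6, -0.1, 86.1]
wrist_force: [-1.1, 0.6, -0.4]
opening: 0.0362
grasp_force: 40.3
```

>>> play_rows([
  {"slide":[0,0,20],"angular":[0,0,0],"claw":-1},
  {"slide":[0,0,0],"angular":[0,0,0],"claw":-1},
  {"slide":[0,0,0],"angular":[0,0,0],"claw":-1},
])

```text
time: 11.15
ee_pos: [0.6467, -0.1565, 0.0659]
tcp_rot: [-180.0, -0.0, 85.9]
wrist_force: [-0.7, -0.9, -1.3]
opening: 0.0358
grasp_force: 40.3
```

```bash
python3 - <<'E'
from h import *
x,y=pocket('blue','bat'); go(x,y,42,-4.3)
E
```

```text
to [ 659.4 -151.    42.    -4.3] rz 0.2 slide x 6.4 y 12.3 z 23.9 open 0.036
```

>>> play_rows([
  {"slide":[6,12,0],"angular":[0,0,0],"claw":-1},
  {"slide":[0,0,10],"angular":[0,0,0],"claw":-1},
  {"slide":[0,0,8],"angular":[0,0,0],"claw":-1},
  {"slide":[0,0,4],"angular":[0,0,0],"claw":-1},
  {"slide":[0,0,3],"angular":[0,0,0],"claw":-1},
  {"slide":[0,0,0],"angular":[0,0,0],"claw":-1},
  {"slide":[0,0,0],"angular":[0,0,0],"claw":-1},
])

```text
time: 11.85
ee_pos: [0.6588, -0.1512, 0.042]
tcp_rot: [180.0, 0.0, 85.9]
wrist_force: [-7.2, 2.3, 11.2]
opening: 0.0362
grasp_force: 41.9
```

>>> play_rows([
  {"slide":[0,0,0],"angular":[0,0,0],"claw":0.2},
  {"slide":[0,0,0],"angular":[0,0,0],"claw":0.2},
  {"slide":[0,0,0],"angular":[0,0,0],"claw":0.2},
  {"slide":[0,0,-20],"angular":[0,0,0],"claw":0.2},
  {"slide":[0,0,-45],"angular":[0,0,0],"claw":0.2},
  {"slide":[0,0,-45],"angular":[0,0,0],"claw":0.5},
  {"slide":[0,0,-20],"angular":[0,0,0],"claw":1},
  {"slide":[0,0,0],"angular":[0,0,0],"claw":1},
])

```text
time: 12.65
ee_pos: [0.6607, -0.1515, 0.1744]
tcp_rot: [179.7, 0.1, 85.9]
wrist_force: [-0.3, -0.6, -0.1]
opening: 0.085
grasp_force: 0.0
```

```bash
python3 - <<'E'
from h import *
go(435,-146.5,120,7)
E
```

```text
to [ 435.  -146.5  120.     7. ] rz -11.1 slide x 32.4 y -223.4 z 54.4 open 0.085
```

>>> play_rows([
  {"slide":[0,0,0],"angular":[0,0,-5.5],"claw":0.5},
  {"slide":[0,0,0],"angular":[0,0,-5.5],"claw":0.5},
  {"slide":[6,-40,5],"angular":[0,0,0],"claw":0.5},
  {"slide":[6,-40,10],"angular":[0,0,0],"claw":0.5},
  {"slide":[6,-40,10],"angular":[0,0,0],"claw":0.5},
  {"slide":[6,-40,10],"angular":[0,0,0],"claw":0.5},
  {"slide":[6,-40,10],"angular":[0,0,0],"claw":0.5},
  {"slide":[3,-23,5],"angular":[0,0,0],"claw":0.5},
])

```text
time: 13.45
ee_pos: [0.4307, -0.1446, 0.1178]
tcp_rot: [-179.8, -0.1, 96.9]
wrist_force: [-0.1, -0.2, -0.0]
opening: 0.064
grasp_force: 0.0
```

>>> play_rows([
  {"slide":[0,0,0],"angular":[0,0,0],"claw":0.5},
  {"slide":[0,0,0],"angular":[0,0,0],"claw":0.5},
])

```text
time: 13.65
ee_pos: [0.4339, -0.1452, 0.1197]
tcp_rot: [-180.0, -0.0, 96.9]
wrist_force: [0.4, 0.5, 0.3]
opening: 0.064
grasp_force: 0.0
```

```bash
python3 - <<'E'
from h import *
go(435,-145,36,7)
E
```

```text
to [ 435 -145   36    7] rz -0.1 slide x 0.1 y 1.1 z 83.7 open 0.064
```

>>> play_rows([
  {"slide":[0,1,30],"angular":[0,0,0],"claw":0.5},
  {"slide":[0,0,33],"angular":[0,0,0],"claw":0.5},
  {"slide":[0,0,20],"angular":[0,0,0],"claw":0.5},
  {"slide":[0,0,0],"angular":[0,0,0],"claw":0.5},
  {"slide":[0,0,0],"angular":[0,0,0],"claw":0},
  {"slide":[0,0,0],"angular":[0,0,0],"claw":-0.6},
  {"slide":[0,0,0],"angular":[0,0,0],"claw":-0.8},
  {"slide":[0,0,0],"angular":[0,0,0],"claw":-1},
])

```text
time: 14.45
ee_pos: [0.4362, -0.1453, 0.0389]
tcp_rot: [179.8, 0.1, 96.9]
wrist_force: [-0.7, 0.9, 6.0]
opening: 0.0352
grasp_force: 39.8
```

>>> play_rows([
  {"slide":[0,0,0],"angular":[0,0,0],"claw":-1},
  {"slide":[0,0,0],"angular":[0,0,0],"claw":-1},
  {"slide":[0,0,-20],"angular":[0,0,0],"claw":-1},
  {"slide":[0,0,-40],"angular":[0,0,5.5],"claw":-1},
  {"slide":[0,0,-40],"angular":[0,0,5.6],"claw":-1},
  {"slide":[0,0,-10],"angular":[0,0,0],"claw":-1},
  {"slide":[0,0,0],"angular":[0,0,0],"claw":-1},
])

```text
time: 15.15
ee_pos: [0.4361, -0.1454, 0.1493]
tcp_rot: [179.8, 0.1, 85.9]
wrist_force: [0.2, 0.2, -1.0]
opening: 0.0344
grasp_force: 40.0
```

```bash
python3 - <<'E'
from h import *
x,y=pocket('grey','bat'); go(x,y,140,-4.2)
E
```

```text
to [661.8 229.3 140.   -4.2] rz 0.1 slide x 390.2 y 197.6 z 9.3 open 0.034
```

>>> play_rows([
  {"slide":[39,19.8,0],"angular":[0,0,0],"claw":-1},
  {"slide":[39,19.8,0],"angular":[0,0,0],"claw":-1},
  {"slide":[39,19.8,0],"angular":[0,0,0],"claw":-1},
  {"slide":[39,19.8,0],"angular":[0,0,0],"claw":-1},
  {"slide":[39,19.8,0],"angular":[0,0,0],"claw":-1},
  {"slide":[39,19.8,0],"angular":[0,0,0],"claw":-1},
  {"slide":[39,19.8,0],"angular":[0,0,0],"claw":-1},
  {"slide":[39,19.8,0],"angular":[0,0,0],"claw":-1},
])

```text
time: 15.95
ee_pos: [0.6159, 0.1562, 0.1451]
tcp_rot: [-179.9, 0.0, 85.9]
wrist_force: [0.9, -0.7, -0.9]
opening: 0.0344
grasp_force: 40.1
```

>>> play_rows([
  {"slide":[39,19.8,0],"angular":[0,0,0],"claw":-1},
  {"slide":[20,10,0],"angular":[0,0,0],"claw":-1},
  {"slide":[0,0,0],"angular":[0,0,0],"claw":-1},
  {"slide":[0,0,0],"angular":[0,0,0],"claw":-1},
])

```text
time: 16.35
ee_pos: [0.6492, 0.2112, 0.145]
tcp_rot: [-179.8, 0.1, 85.9]
wrist_force: [0.2, 0.6, -0.2]
opening: 0.0344
grasp_force: 40.2
```

```bash
python3 - <<'E'
from h import *
x,y=pocket('grey','bat'); go(x,y,44,-4.2)
im=bot.camera('wrist')[:,:,::-1]; cv2.imwrite('pics/w4.png',cv2.convertScaleAbs(im,alpha=1.5))
E
```

```text
to [661.8 229.3  44.   -4.2] rz 0.1 slide x 19.0 y 11.2 z 101.0 open 0.034
```

View pics/w4.png

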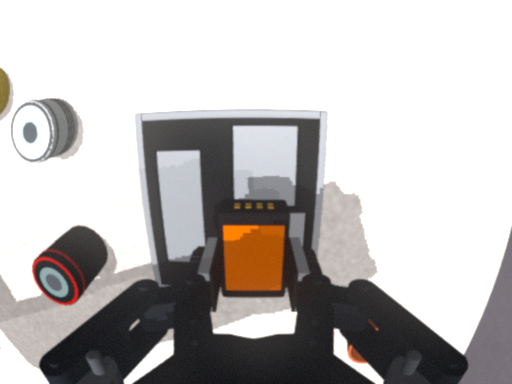

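The orange battery is held below its pocket (233–297, 126–207). The grey tray corners are at (138,116) and (326,112). I'll check the tray pose.

```bash
python3 - <<'E'
from h import *
ci=bot.camera_info('wrist')
for n,u,v,z,l in [('TL',138,115,.01,(-87,95)),('TR',326,112,.01,(87,95)),('slotTL',158,152,.009,(-70,60)),('slotTR',199,151,.009,(-26,60)),('slotBL',167,263,.009,(-70,-60)),('batTL',233,126,.009,(2,82)),('batTR',297,126,.009,(62,82))]:
    p=cast(ci,u,v,z,True)*1000; c,a=trays['grey']; print(n,p.round(1),'diff from expect',(p[:2]-(c+Rz(a)@l)).round(1))
E
```

```text
TL [549.9 287.1  10. ] diff from expect [ 3.1 -2.9]
TR [718.3 275.2  10. ] diff from expect [-2.1 -2. ]
slotTL [564.4 250.6   9. ] diff from expect [ 3.1 -3.2]
slotTR [603.2 247.8   9. ] diff from expect [-1.9 -2.8]
slotBL [552. 133.   9.] diff from expect [-0.5 -1.1]
batTL [635.8 267.5   9. ] diff from expect [ 1.1 -3. ]
batTR [691.8 263.7   9. ] diff from expect [-2.7 -2.3]
```

>>> play_rows([
  {"slide":[19,11,0],"angular":[0,0,0],"claw":-1},
  {"slide":[0,0,40],"angular":[0,0,0],"claw":-1},
  {"slide":[0,0,35],"angular":[0,0,0],"claw":-1},
  {"slide":[0,0,0],"angular":[0,0,0],"claw":-1},
  {"slide":[0,0,0],"angular":[0,0,0],"claw":-1},
])

```text
time: 16.9
ee_pos: [0.6617, 0.2283, 0.0727]
tcp_rot: [-179.9, 0.0, 85.8]
wrist_force: [-0.2, -0.4, -0.6]
opening: 0.0348
grasp_force: 40.4
```

```bash
python3 - <<'E'
from h import *
x,y=pocket('grey','bat'); go(x,y,44,-4.2)
E
```

```text
to [661.8 229.3  44.   -4.2] rz -0.0 slide x 1.1 y -0.0 z 28.7 open 0.035
```

Tray offset is about −2 mm in y, so the current position (x 661.7, y 228.3) is good.

>>> play_rows([
  {"slide":[-1,0,12],"angular":[0,0,0],"claw":-1},
  {"slide":[0,0,10],"angular":[0,0,0],"claw":-1},
  {"slide":[0,0,4],"angular":[0,0,0],"claw":-1},
  {"slide":[0,0,4],"angular":[0,0,0],"claw":-1},
  {"slide":[0,0,0],"angular":[0,0,0],"claw":-1},
  {"slide":[0,0,0],"angular":[0,0,0],"claw":-1},
])

```text
time: 17.5
ee_pos: [0.6622, 0.2283, 0.044]
tcp_rot: [179.9, -0.0, 85.8]
wrist_force: [-4.2, -2.0, 8.8]
opening: 0.0347
grasp_force: 43.8
```

>>> play_rows([
  {"slide":[0,0,0],"angular":[0,0,0],"claw":0.2},
  {"slide":[0,0,0],"angular":[0,0,0],"claw":0.2},
  {"slide":[0,0,0],"angular":[0,0,0],"claw":0.2},
  {"slide":[0,0,-20],"angular":[0,0,0],"claw":0.2},
  {"slide":[0,0,-45],"angular":[0,0,0],"claw":0.2},
  {"slide":[0,0,-45],"angular":[0,0,0],"claw":0.5},
  {"slide":[0,0,-20],"angular":[0,0,0],"claw":1},
  {"slide":[0,0,0],"angular":[0,0,0],"claw":1},
])

```text
time: 18.3
ee_pos: [0.6635, 0.2288, 0.1767]
tcp_rot: [179.7, -0.1, 85.8]
wrist_force: [0.3, 0.6, -0.7]
opening: 0.0856
grasp_force: 0.0
```

```bash
python3 - <<'E'
from h import *
go(448.6,289.9,150,-4.2)
E
```

```text
to [448.6 289.9 150.   -4.2] rz 0.0 slide x 45.2 y -218.8 z 26.7 open 0.086
```

>>> play_rows([
  {"slide":[9,-43,0],"angular":[0,0,0],"claw":1},
  {"slide":[9,-43,0],"angular":[0,0,0],"claw":1},
  {"slide":[9,-43,0],"angular":[0,0,0],"claw":1},
  {"slide":[9,-43,0],"angular":[0,0,0],"claw":1},
  {"slide":[9,-43,0],"angular":[0,0,0],"claw":1},
  {"slide":[0,0,10],"angular":[0,0,0],"claw":1},
  {"slide":[0,0,0],"angular":[0,0,0],"claw":1},
  {"slide":[0,0,0],"angular":[0,0,0],"claw":1},
])

```text
time: 19.1
ee_pos: [0.4514, 0.2887, 0.1614]
tcp_rot: [-180.0, 0.0, 85.8]
wrist_force: [-0.4, 0.3, -0.1]
opening: 0.0852
grasp_force: 0.0
```

```bash
python3 - <<'E'
from h import *
im=bot.camera('wrist')[:,:,::-1]; cv2.imwrite('pics/w5.png',cv2.convertScaleAbs(im,alpha=1.3)); go(448.6,289.9,50,-4.2)
E
```

```text
to [448.6 289.9  50.   -4.2] rz -0.0 slide x 1.0 y -3.2 z 111.7 open 0.085
```

View pics/w5.png

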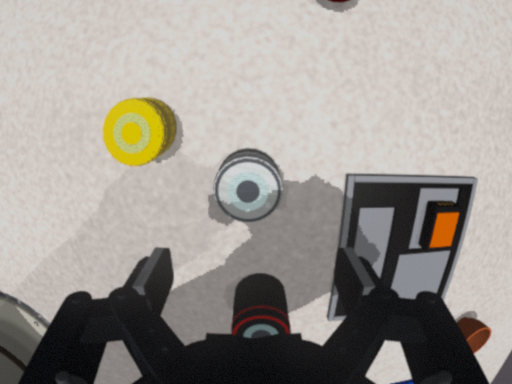

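The silver lens's top centre is at (248,190), with yellow apart at (133,131). The orange battery sits in the grey battery pocket (442,228).

```bash
python3 - <<'E'
from h import *
ci=bot.camera_info('wrist')
print('silver',cast(ci,248,190.5,.044,True)*1000)
print('tall',cast(ci,262,333,.072,True)*1000)
E
```

```text
silver [447.76990068 291.55065263  44.        ]
tall [450.50599197 151.85790799  72.        ]
```

>>> play_rows([
  {"slide":[2,-3.5,30],"angular":[0,0,0],"claw":1},
  {"slide":[0,0,36],"angular":[0,0,0],"claw":1},
  {"slide":[0,0,30],"angular":[0,0,0],"claw":1},
  {"slide":[0,0,15],"angular":[0,0,0],"claw":1},
  {"slide":[0,0,10],"angular":[0,0,0],"claw":1},
  {"slide":[0,0,0],"angular":[0,0,0],"claw":1},
  {"slide":[0,0,0],"angular":[0,0,0],"claw":0.5},
  {"slide":[0,0,0],"angular":[0,0,0],"claw":0.3},
])

```text
time: 19.95
ee_pos: [0.4484, 0.2917, 0.0428]
tcp_rot: [179.9, -0.1, 85.8]
wrist_force: [0.8, -0.7, 14.5]
opening: 0.0589
grasp_force: 12.5
```

>>> play_rows([
  {"slide":[0,0,0],"angular":[0,0,0],"claw":0},
  {"slide":[0,0,0],"angular":[0,0,0],"claw":-0.5},
  {"slide":[0,0,0],"angular":[0,0,0],"claw":-1},
  {"slide":[0,0,0],"angular":[0,0,0],"claw":-1},
  {"slide":[0,0,-10],"angular":[0,0,0],"claw":-1},
  {"slide":[0,0,0],"angular":[0,0,0],"claw":-1},
])

```text
time: 20.55
ee_pos: [0.4485, 0.2917, 0.0533]
tcp_rot: [179.9, -0.1, 85.8]
wrist_force: [-0.2, 0.1, -2.0]
opening: 0.0585
grasp_force: 43.8
```

>>> play_rows([
  {"slide":[0,0,-40],"angular":[0,0,0],"claw":-1},
  {"slide":[0,0,-40],"angular":[0,0,0],"claw":-1},
  {"slide":[0,0,0],"angular":[0,0,0],"claw":-1},
  {"slide":[0,0,0],"angular":[0,0,0],"claw":-1},
])

```text
time: 20.95
ee_pos: [0.4482, 0.2915, 0.1321]
tcp_rot: [179.9, -0.1, 85.8]
wrist_force: [-0.2, 0.2, -2.2]
opening: 0.0581
grasp_force: 44.6
```

```bash
sed -i 's/626.7,188.8/626.5,187/' h.py; python3 - <<'E'
from h import *
x,y=pocket('grey','lens'); go(x,y,48,-4.2)
E
```

```text
to [655.3 142.8  48.   -4.2] rz 0.0 slide x -133.2 y 217.5 z 84.1 open 0.058
```

>>> play_rows([
  {"slide":[-22,36,0],"angular":[0,0,0],"claw":-1},
  {"slide":[-22,36,0],"angular":[0,0,0],"claw":-1},
  {"slide":[-22,36,0],"angular":[0,0,0],"claw":-1},
  {"slide":[-22,36,0],"angular":[0,0,0],"claw":-1},
  {"slide":[-22,36,0],"angular":[0,0,0],"claw":-1},
  {"slide":[-22,36,0],"angular":[0,0,0],"claw":-1},
  {"slide":[0,0,0],"angular":[0,0,0],"claw":-1},
  {"slide":[0,0,30],"angular":[0,0,0],"claw":-1},
])

```text
time: 21.75
ee_pos: [0.6554, 0.143, 0.1024]
tcp_rot: [179.8, -0.1, 85.7]
wrist_force: [1.0, 0.7, -0.9]
opening: 0.0582
grasp_force: 44.8
```

>>> play_rows([
  {"slide":[0,0,20],"angular":[0,0,0],"claw":-1},
  {"slide":[0,0,0],"angular":[0,0,0],"claw":-1},
  {"slide":[0,0,0],"angular":[0,0,0],"claw":-1},
])

```text
time: 22.05
ee_pos: [0.6527, 0.1438, 0.0804]
tcp_rot: [-179.9, 0.0, 85.8]
wrist_force: [0.9, 0.2, -2.3]
opening: 0.0583
grasp_force: 44.7
```

```bash
python3 - <<'E'
from h import *
x,y=pocket('grey','lens'); go(x,y,48,-4.2)
E
```

```text
to [655.3 142.8  48.   -4.2] rz 0.0 slide x -0.9 y 2.7 z 32.4 open 0.058
```

>>> play_rows([
  {"slide":[-1,3,12],"angular":[0,0,0],"claw":-1},
  {"slide":[0,0,10],"angular":[0,0,0],"claw":-1},
  {"slide":[0,0,5],"angular":[0,0,0],"claw":-1},
  {"slide":[0,0,4],"angular":[0,0,0],"claw":-1},
  {"slide":[0,0,2],"angular":[0,0,0],"claw":-1},
  {"slide":[0,0,0],"angular":[0,0,0],"claw":-1},
  {"slide":[0,0,0],"angular":[0,0,0],"claw":-1},
])

```text
time: 22.75
ee_pos: [0.6565, 0.1426, 0.0486]
tcp_rot: [180.0, -0.0, 85.8]
wrist_force: [-0.0, 0.3, -1.9]
opening: 0.058
grasp_force: 44.8
```

>>> play_rows([
  {"slide":[0,0,2],"angular":[0,0,0],"claw":-1},
  {"slide":[0,0,1],"angular":[0,0,0],"claw":-1},
  {"slide":[0,0,0],"angular":[0,0,0],"claw":-1},
  {"slide":[0,0,0],"angular":[0,0,0],"claw":-1},
])

```text
time: 23.15
ee_pos: [0.6567, 0.1426, 0.0482]
tcp_rot: [179.9, -0.0, 85.8]
wrist_force: [-7.1, -1.7, 15.6]
opening: 0.0581
grasp_force: 46.4
```

>>> play_rows([
  {"slide":[0,0,0],"angular":[0,0,0],"claw":0.6},
  {"slide":[0,0,0],"angular":[0,0,0],"claw":0.9},
  {"slide":[0,0,0],"angular":[0,0,0],"claw":0.9},
  {"slide":[0,0,-15],"angular":[0,0,0],"claw":0.9},
  {"slide":[0,0,-45],"angular":[0,0,0],"claw":0.9},
  {"slide":[0,0,-45],"angular":[0,0,0],"claw":1},
  {"slide":[0,0,-25],"angular":[0,0,0],"claw":1},
  {"slide":[0,0,0],"angular":[0,0,0],"claw":1},
])

```text
time: 23.95
ee_pos: [0.658, 0.1429, 0.1816]
tcp_rot: [179.6, -0.1, 85.8]
wrist_force: [0.2, -0.4, -0.0]
opening: 0.0855
grasp_force: 0.0
```

```bash
python3 - <<'E'
from h import *
go(449.3,151,150,-4.3)
E
```

```text
to [449.3 151.  150.   -4.3] rz 0.1 slide x -7.5 y -208.7 z 31.6 open 0.085
```

>>> play_rows([
  {"slide":[0,-42,0],"angular":[0,0,0],"claw":1},
  {"slide":[-2,-42,0],"angular":[0,0,0],"claw":1},
  {"slide":[-2,-42,0],"angular":[0,0,0],"claw":1},
  {"slide":[-2,-42,0],"angular":[0,0,0],"claw":1},
  {"slide":[-2,-41,0],"angular":[0,0,0],"claw":1},
  {"slide":[0,0,0],"angular":[0,0,0],"claw":1},
  {"slide":[0,0,0],"angular":[0,0,0],"claw":1},
])

```text
time: 24.65
ee_pos: [0.447, 0.15, 0.1758]
tcp_rot: [179.9, -0.0, 85.8]
wrist_force: [1.0, 0.9, 0.2]
opening: 0.0851
grasp_force: 0.0
```

```bash
python3 - <<'E'
from h import *
im=bot.camera('wrist')[:,:,::-1]; cv2.imwrite('pics/w6.png',cv2.convertScaleAbs(im,alpha=1.3)); go(449.3,151,60,-4.3)
E
```

```text
to [449.3 151.   60.   -4.3] rz 0.1 slide x 1.1 y 1.5 z 115.6 open 0.086
```

View pics/w6.png

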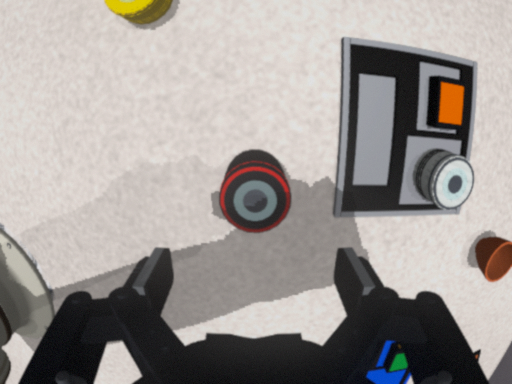

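The tall lens's top centre is at (256,199). The grey tray shows the silver lens upright in its pocket (445,180) and the orange battery seated (448,103).

```bash
python3 - <<'E'
from h import *
ci=bot.camera_info('wrist'); p=cast(ci,256,199,.072,True)*1000; print(p)
go(p[0],p[1],58,-4.3)
E
```

```text
[450.4548063 149.8290072  72.       ]
to [450.5 149.8  58.   -4.3] rz 0.1 slide x 0.1 y 2.7 z 117.6 open 0.086
```

>>> play_rows([
  {"slide":[0,2.5,0],"angular":[0,0,0],"claw":1},
  {"slide":[0,0,35],"angular":[0,0,0],"claw":1},
  {"slide":[0,0,35],"angular":[0,0,0],"claw":1},
  {"slide":[0,0,30],"angular":[0,0,0],"claw":1},
  {"slide":[0,0,15],"angular":[0,0,0],"claw":1},
  {"slide":[0,0,0],"angular":[0,0,0],"claw":1},
  {"slide":[0,0,0],"angular":[0,0,0],"claw":0.6},
  {"slide":[0,0,0],"angular":[0,0,0],"claw":0.3},
])

```text
time: 25.5
ee_pos: [0.4508, 0.15, 0.0619]
tcp_rot: [179.9, -0.1, 85.8]
wrist_force: [-0.3, -0.7, 18.1]
opening: 0.0592
grasp_force: 17.3
```

>>> play_rows([
  {"slide":[0,0,0],"angular":[0,0,0],"claw":0},
  {"slide":[0,0,0],"angular":[0,0,0],"claw":-0.5},
  {"slide":[0,0,0],"angular":[0,0,0],"claw":-1},
  {"slide":[0,0,0],"angular":[0,0,0],"claw":-1},
], squeeze=50)

```text
time: 25.9
ee_pos: [0.4509, 0.1501, 0.0624]
tcp_rot: [179.8, -0.1, 85.8]
wrist_force: [0.1, -1.1, 5.6]
opening: 0.0581
grasp_force: 54.8
```

>>> play_rows([
  {"slide":[0,0,-15],"angular":[0,0,0],"claw":-1},
  {"slide":[0,0,-40],"angular":[0,0,0],"claw":-1},
  {"slide":[0,0,-40],"angular":[0,0,0],"claw":-1},
  {"slide":[0,0,0],"angular":[0,0,0],"claw":-1},
  {"slide":[0,0,0],"angular":[0,0,0],"claw":-1},
])

```text
time: 26.4
ee_pos: [0.4505, 0.1499, 0.1569]
tcp_rot: [179.9, -0.1, 85.8]
wrist_force: [0.3, 0.1, -3.5]
opening: 0.0581
grasp_force: 55.6
```

```bash
python3 - <<'E'
from h import *
x,y=pocket('blue','lens'); go(x,y,65,-4.3)
E
```

```text
to [ 653.1 -235.8   65.    -4.3] rz 0.1 slide x -369.4 y 230.9 z 91.9 open 0.058
```

>>> play_rows([
  {"slide":[-30,19,0],"angular":[0,0,0],"claw":-1},
  {"slide":[-37,23,0],"angular":[0,0,0],"claw":-1},
  {"slide":[-37,23,0],"angular":[0,0,0],"claw":-1},
  {"slide":[-37,23,0],"angular":[0,0,0],"claw":-1},
  {"slide":[-37,23,0],"angular":[0,0,0],"claw":-1},
  {"slide":[-37,23,0],"angular":[0,0,0],"claw":-1},
  {"slide":[-37,23,0],"angular":[0,0,0],"claw":-1},
  {"slide":[-37,23,0],"angular":[0,0,0],"claw":-1},
])

```text
time: 27.2
ee_pos: [0.6081, -0.1534, 0.1537]
tcp_rot: [-179.9, -0.0, 85.8]
wrist_force: [0.2, 0.7, -2.0]
opening: 0.0584
grasp_force: 55.6
```

>>> play_rows([
  {"slide":[-37,23,0],"angular":[0,0,0],"claw":-1},
  {"slide":[-30,19,0],"angular":[0,0,0],"claw":-1},
  {"slide":[-10,7,0],"angular":[0,0,0],"claw":-1},
  {"slide":[0,0,0],"angular":[0,0,0],"claw":-1},
  {"slide":[0,0,0],"angular":[0,0,0],"claw":-1},
  {"slide":[0,0,0],"angular":[0,0,0],"claw":-1},
])

```text
time: 27.8
ee_pos: [0.651, -0.2311, 0.1549]
tcp_rot: [-179.9, -0.0, 85.8]
wrist_force: [-1.2, -0.1, -3.6]
opening: 0.0577
grasp_force: 55.8
```

```bash
python3 - <<'E'
from h import *
x,y=pocket('blue','lens'); go(x,y,67,-4.3)
im=bot.camera('wrist')[:,:,::-1]; cv2.imwrite('pics/w7.png',cv2.convertScaleAbs(im,alpha=1.3))
E
```

```text
to [ 653.1 -235.8   67.    -4.3] rz 0.1 slide x -4.6 y 2.5 z 87.9 open 0.058
```

View pics/w7.png

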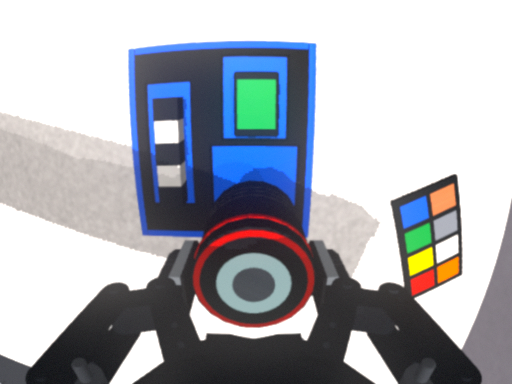

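The bar (171,142) and green battery (257,104) are seated in the blue tray, and the lens hangs upright before its pocket (212–297, from 147). I'll lower it.

>>> play_rows([
  {"slide":[-4.5,2.5,0],"angular":[0,0,0],"claw":-1},
  {"slide":[0,0,30],"angular":[0,0,0],"claw":-1},
  {"slide":[0,0,30],"angular":[0,0,0],"claw":-1},
  {"slide":[0,0,12],"angular":[0,0,0],"claw":-1},
  {"slide":[0,0,8],"angular":[0,0,0],"claw":-1},
  {"slide":[0,0,0],"angular":[0,0,0],"claw":-1},
  {"slide":[0,0,0],"angular":[0,0,0],"claw":-1},
])

```text
time: 28.55
ee_pos: [0.6542, -0.2369, 0.0768]
tcp_rot: [179.9, 0.0, 85.8]
wrist_force: [0.2, 0.1, -3.3]
opening: 0.0584
grasp_force: 55.6
```

>>> play_rows([
  {"slide":[0,0,5],"angular":[0,0,0],"claw":-1},
  {"slide":[0,0,3],"angular":[0,0,0],"claw":-1},
  {"slide":[0,0,2],"angular":[0,0,0],"claw":-1},
  {"slide":[0,0,1],"angular":[0,0,0],"claw":-1},
  {"slide":[0,0,0],"angular":[0,0,0],"claw":-1},
  {"slide":[0,0,0],"angular":[0,0,0],"claw":-1},
])

```text
time: 29.15
ee_pos: [0.6539, -0.237, 0.0674]
tcp_rot: [179.8, 0.1, 85.8]
wrist_force: [-5.9, 1.4, 13.2]
opening: 0.0582
grasp_force: 57.6
```

Seated at the predicted height. I'll release, rise and back off for a final view.

>>> play_rows([
  {"slide":[0,0,0],"angular":[0,0,0],"claw":0.6},
  {"slide":[0,0,0],"angular":[0,0,0],"claw":0.9},
  {"slide":[0,0,0],"angular":[0,0,0],"claw":0.9},
  {"slide":[0,0,-15],"angular":[0,0,0],"claw":0.9},
  {"slide":[0,0,-45],"angular":[0,0,0],"claw":0.9},
  {"slide":[0,0,-45],"angular":[0,0,0],"claw":1},
  {"slide":[0,0,-25],"angular":[0,0,0],"claw":1},
  {"slide":[0,0,0],"angular":[0,0,0],"claw":1},
])

```text
time: 29.95
ee_pos: [0.6549, -0.2372, 0.2007]
tcp_rot: [179.6, 0.1, 85.8]
wrist_force: [0.3, -0.3, 0.1]
opening: 0.0854
grasp_force: 0.0
```

>>> play_rows([
  {"slide":[0,-40,0],"angular":[0,0,0],"claw":1},
  {"slide":[0,-40,0],"angular":[0,0,0],"claw":1},
  {"slide":[0,-40,0],"angular":[0,0,0],"claw":1},
  {"slide":[0,-40,0],"angular":[0,0,0],"claw":1},
  {"slide":[0,-40,0],"angular":[0,0,0],"claw":1},
  {"slide":[0,-40,0],"angular":[0,0,0],"claw":1},
  {"slide":[0,0,0],"angular":[0,0,0],"claw":1},
  {"slide":[0,0,0],"angular":[0,0,0],"claw":1},
])

```text
time: 30.75
ee_pos: [0.4139, -0.2193, 0.1948]
tcp_rot: [179.9, 0.0, 85.8]
wrist_force: [0.6, 0.2, 0.6]
opening: 0.0854
grasp_force: 0.0
```

```bash
python3 - <<'E'
from h import *
im=bot.camera('top')[:,:,::-1]; c=im[100:220,150:400]; cv2.imwrite('pics/end.png',cv2.convertScaleAbs(cv2.resize(c,None,fx=3.2,fy=3.2,interpolation=2),alpha=1.6))
print(bot.get_obs()['wrist_force'])
E
```

```text
[ 0.19809324  0.10616295 -0.43397735]
```

View pics/end.png

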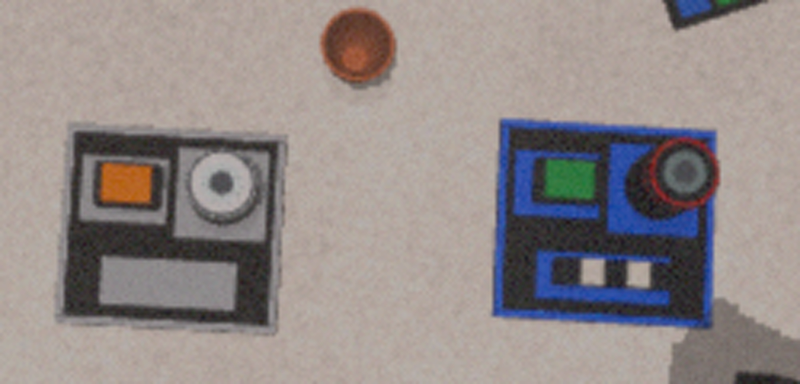

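End view: all five things stand in their pockets and the bowl is unmoved. I'll do one numeric check of the tops before handing in.

```bash
python3 - <<'E'
from h import *
ci=bot.camera_info('top')
def chk(n,t,k,u,v,z):
    p=cast(ci,150+u/3.2,100+v/3.2,z)[:2]*1000; c,a=trays[t]; print(n,(Rz(-a)@(p-c)-pock[k]).round(1))
chk('silver','grey','lens',221,182,.049); chk('orange','grey','bat',128,183,.027)
chk('tall','blue','lens',684,172,.077); chk('green','blue','bat',566,180,.027); chk('bar','blue','bar',601,272,.027)
E
```

```text
silver [ 2.4 -0.7]
orange [ 1.  -5.5]
tall [ 1.1 -2.9]
green [-1.6 -2.4]
bar [0.6 7.8]
```

The bar's centre band is really at x≈615 px, because its dark ends merge with the foam, so its offset is about −4 mm. Everything is within 6 mm of its pocket centre, so I'm handing in.

```bash
python3 -c "
from workcell import bot
print(bot.job_done())"
```

```text
the job is handed in; nothing more can be done
None
```

Both camera kits are made up and released, and the job was handed in at about 31 s; by my last camera check every item sat within about 6 mm of its pocket centre, but the hand-in gave no verdict.

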